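# Snap the intake cover onto the forge blower

### The arm

A 6-joint arm with a two-finger parallel gripper is mounted at the origin on the work surface. World frame = base frame: x ahead of the robot, y to its left, z up, the work surface at z = 0. Lengths are in mm, angles in rad, forces in N, time in s.
With the tool pointing down it reaches from about 300 to 775 mm from the base axis. Payload 14.6 kg.
Tool frame: the origin (TCP) lies midway between the tips of the shut fingers; the grasp point (between the pads) lies 19 mm behind it; z points along the fingers, x is the direction in which the jaws open and shut, and the axes are right-handed (so a half turn about z gives the same grasp; the last joint's range is limited). The gripper opens to 85 mm and grips with 20 to 120 N. Pads are 22 mm wide; open, the fingers measure 114 mm over their backs; the gripper's body (76 mm by 85 mm) begins 54 mm behind the grasp point. The pads swing forward as they close: fully open they stand 13 mm farther back than shut.
Start: joints at [-1.246, 0.3, 1.521, -0, 1.321, -0.067], TCP at [210.011, -508.316, 231.281] pointing down, gripper open.
Joint ranges: [-3.03, 3.03], [-0.79, 2.21], [0.23, 2.52], [-1.04, 4.18], [0, 3.07], [-2.55, 2.55]. Speed limits (rad/s): [2.22, 2.22, 2.57, 3.14, 3.14, 3.14].

### API

Orientations are given as a rotation vector (axis times angle).
In Python, from workcell import bot gives the robot as it stands.
- The arm moves only by the shell command python3 -m handwheel 'ROWS' [FORCE]. ROWS is a JSON object of lists of equal length, an entry for each row: "grip": the opening in per cent of the stroke, from 0 (shut) to 100 (fully open); "xyz": the shift along the world's x, y, z in units of 50 mm (1.0 is 50 mm), a list of three; "spin": the turn about the world's z in units of 10 degrees (1.0 is 10 degrees). A call has 1 to 10 rows; each row is the pose to reach, as a shift and turn from the pose measured when the call began; what a row does not reach only later rows make up. A row lasts 1/8 s, in which the tool goes at most 62.5 mm and 10.7 degrees, less where a joint would pass 70% of its speed; a pose out of reach is approached as far as the arm can. A call with a gripper value outside its range is refused whole. The fingers move at their own pace and stop on an object; FORCE is the grip in N (left out, the last holds). Time passes only in rows, so rows that repeat a pose let the fingers close. It gives the time, the measured TCP pose, the force and the opening at its end, in the units of the state.
- bot.observe(): the state, without advancing time (a new reading comes with each control period).
- bot.snapshot(name): name is "side" or "top"; returns a dict with "frame" (384x512x3 uint8, red, green, blue), "fx", "fy", "cx", "cy" (pixels), "pose" (4x4, takes a point from camera to world coordinates). Camera axes: x right, y down, z forward; pixel columns grow to the right and rows downward; lengths in mm; the calibration is good to about 2 mm. A picture is of the moment at which its call begins. There is no depth.
- bot.sign_off(): hands the job in, once; it reports no verdict.
The state is a dict: "clock": time; "joints": joint angles; "joint_vel": joint speeds; "joint_efforts": joint torques, N m; "tcp_pos": TCP position; "ee_rot": TCP orientation; "force": force on the tool from outside, world axes, zero at the start; "moment": the same for the moment, N m; "grip_width": opening from 0.0 (shut) to 1.0 (fully open).
Only numpy, scipy, OpenCV 4.12 (cv2) and the standard library are available. Lean on these libraries where they do the work, as an engineer would, in place of code of your own. Each camera call takes 0.05 s, during which the arm holds its last target. There are 200 camera calls.

### The job

Put the orange intake cover back on the blue forge blower: pick it up by its grip, hold it level over the blower's black collar with its long side running from one yellow hook to the other, and push it straight down until both hooks have clicked over it, then let go. Feel your way down, because the collar's exact height is not known, and never press the cover onto the blower harder than about 40 N; leave the horseshoe, the nail tin and the hammer where they lie.

Things in the scene. Friction and masses are not known exactly. Their poses are not given: they have to be found in the camera images.
- blower: Blue forge blower, fixed to the bench: round housing 164 mm across, top 56 mm above the bench, steel outlet reaching 101 mm along its +x at y -55 mm. Origin: centre of its underside, z up. On top, centred on it, stands the black intake collar (75 mm along x, 112 along y) whose rim the cover seats on, with a yellow hook at each y end. The collar stays put when pressed within the allowed force.
- collar_low (a point): Point on the blower's axis 80 mm above its origin: the LOWEST height the collar's rim can have. The collar was left 0 to 8 mm higher than this; nothing measures how much. Four black ears beside the long sides (x +-37 to +-45, y +-28 to +-44 mm) rise 29 mm above the rim and flare out to guide the cover with 1.7 mm play. Hook tops are 21 mm above the rim.
- hook_a (a joint): Outward bend (rad) of the yellow hook at the blower's y +59 mm, a sprung arm 18 mm wide: 0 upright (free, or clicked over the cover), about 0.08 pushed fully aside. Its nose overhangs the cover's end by 2 to 3 mm, underside 7.3 mm above the rim; a ramp slopes up and out from it. The cover's underside meets the ramps about 12 mm above the rim.
- hook_b (a joint): The same for the hook at the blower's y -59 mm, a little stiffer. Felt on the way down: the push climbs to about 8 to 15 N on the ramps, falls to 1 to 3 N while the noses slide down the plate's edge (NOT home yet), then some 6 mm lower they click over it, and the push rises hard as the plate meets the rim.
- cover: Orange intake cover, loose, about 90 g, flat on the bench, grip up: plate 70 mm (x) by 116 mm (y) by 6 mm thick with a block grip in its middle. Origin: centre of the plate's underside, z up. Either way round will do. Fitted, its y axis runs from hook to hook and its origin is on the blower's axis at the rim's height. The plate's top is free beside the grip, so it can be pressed there.
- cover_grip (a point): Centre of the top of the cover's grip, 36 mm above the plate's underside. The grip is 20 mm wide (cover's x) by 36 mm long (y) and rises 30 mm above the plate; pinch it across its 20 mm.
- horseshoe: Bystander: steel horseshoe lying flat, about 130 mm long (x, toe to +x) by 130 mm wide by 9 mm thick, origin in the middle of its underside.
- nail_tin: Bystander: upright nail tin, 66 mm in diameter, 85 mm tall, origin at the centre of its underside.
- hammer: Bystander: hammer lying on the bench, handle to its own -x.
Mind the look-alikes: they are no part of the job. There is more than one size of the blower; the one meant has the size given above.

How it is judged (in metres and radians):
On the way, in this order (a step that is already met when the one before it is completed fails the run):
1. the cover is held level over the hooks, lined up with the collar (horizontal distance between cover and blower below 0.015 m and z of cover in the frame of blower above 0.1 m and angle between the y axis of cover and the y axis of blower, either way round below 0.15 rad and angle between cover's own z axis and vertical below 0.2 rad), for 0.05 s.
2. both hooks have clicked over the cover (horizontal distance between cover and blower below 0.006 m and z of cover in the frame of blower below 0.0905 m and angle between cover's own z axis and vertical below 0.035 rad and value of joint each of hook_a, hook_b below 0.035 rad), for 0.2 s.
At the end, for the whole second after the job is handed in: Cover released, at rest and level (0.035 rad) under both hooks, its origin within 6 mm of the blower's axis and 78 to 90.5 mm above the blower's origin, long side in line with the hooks (0.06 rad), both hooks sprung back upright (under 0.035 rad) (all of step 2 and z of cover in the frame of blower above 0.078 m and angle between the y axis of cover and the y axis of blower, either way round below 0.06 rad and linear speed of cover below 0.02 m/s); the robot touches nothing.
It fails at once if the cover is pressed onto the blower with more than 40 N (contact force between cover and blower above 40 N).
It fails at once if the horseshoe is moved more than 20 mm (distance of horseshoe from where it was at the start of the episode above 0.02 m).
It fails at once if the nail tin is moved more than 20 mm (distance of nail_tin from where it was at the start of the episode above 0.02 m).
It fails at once if the hammer is moved more than 20 mm (distance of hammer from where it was at the start of the episode above 0.02 m).
It also fails if it takes over 56 s, if anything falls off the work surface, if the arm or the gripper's body presses on something with over 40 N, if the wrist force passes 120 N, or if a joint passes its speed limit or range.

## Working session

There is one attempt and no reset: what is moved stays moved. The work goes in short steps, Python scripts to look and compute and a shell command to move; the robot and the scene stay as the last step left them, time stands still between calls to the robot, and variables do not carry over. Pictures are saved under pics/ and viewed, about 8 in all and at most 12, crops included, and the job is handed in when it is done.

```bash
mkdir -p pics; cat > h.py <<'E'
import numpy as np, cv2, pickle
from workcell import bot
def snap(n,f):
    s=bot.snapshot(n); pickle.dump(s,open(f'pics/{f}.pkl','wb'))
    cv2.imwrite(f'pics/{f}.png',cv2.cvtColor(np.asarray(s['frame']),cv2.COLOR_RGB2BGR)); return s
def load(f): return pickle.load(open(f'pics/{f}.pkl','rb'))
def ray(s,u,v,z):
    P=np.array(s['pose']); d=P[:3,:3]@np.array([(u-s['cx'])/s['fx'],(v-s['cy'])/s['fy'],1]); o=P[:3,3]
    return o+d*(z-o[2])/d[2]
def proj(s,p):
    P=np.array(s['pose']); c=P[:3,:3].T@(np.array(p)-P[:3,3]); return np.array([s['fx']*c[0]/c[2]+s['cx'],s['fy']*c[1]/c[2]+s['cy']])
def crop(f,o,u0,v0,w,h,k):
    im=cv2.imread(f'pics/{f}.png')[v0:v0+h,u0:u0+w]; cv2.imwrite(f'pics/{o}.png',cv2.resize(im,None,fx=k,fy=k,interpolation=cv2.INTER_CUBIC))
E
python3 - <<'E'
from h import *
for n in('top','side'):
    s=snap(n,n+'0'); print(n,s['fx'],s['cx'],s['cy'],np.round(s['pose'],3).tolist())
a=cv2.imread('pics/top0.png');cv2.imwrite('pics/t0.png',cv2.resize(a,None,fx=1.5,fy=1.5))
print(bot.observe())
E
```

```text
top 399.8325375830233 254.57698609836098 190.88954956356943 [[0.016, -0.988, 0.153, 396.27], [-1.0, -0.015, 0.013, -15.244], [-0.011, -0.153, -0.988, 1074.196], [0.0, 0.0, 0.0, 1.0]]
side 474.047434164151 249.66637875658992 195.77567459077983 [[-0.72, -0.442, 0.534, -177.43], [-0.694, 0.458, -0.556, 737.871], [0.001, -0.771, -0.637, 928.171], [0.0, 0.0, 0.0, 1.0]]
{'clock': 0.1, 'joints': array([-1.24561140e+00,  3.00419878e-01,  1.52149493e+00, -2.11938570e-05,
        1.32069017e+00, -6.65990102e-02]), 'joint_vel': array([ 2.50687955e-03, -3.80279575e-05,  6.95654838e-04, -4.51422679e-04,
        5.63855704e-04, -2.18200038e-03]), 'joint_efforts': array([ 8.96613165e-04, -5.44366765e+01, -3.62368798e+01,  4.94853157e-05,
        3.02025815e-03, -4.67436496e-05]), 'tcp_pos': array([ 209.94061582, -508.14123064,  230.78585331]), 'ee_rot': array([-2.61084448e+00,  1.74622914e+00,  1.27943590e-03]), 'force': array([0.66129207, 0.12092717, 0.25932226]), 'moment': array([ 0.00655279,  0.01364107, -0.01695774]), 'grip_width': 1.0001915673745072}
```

View pics/t0.png

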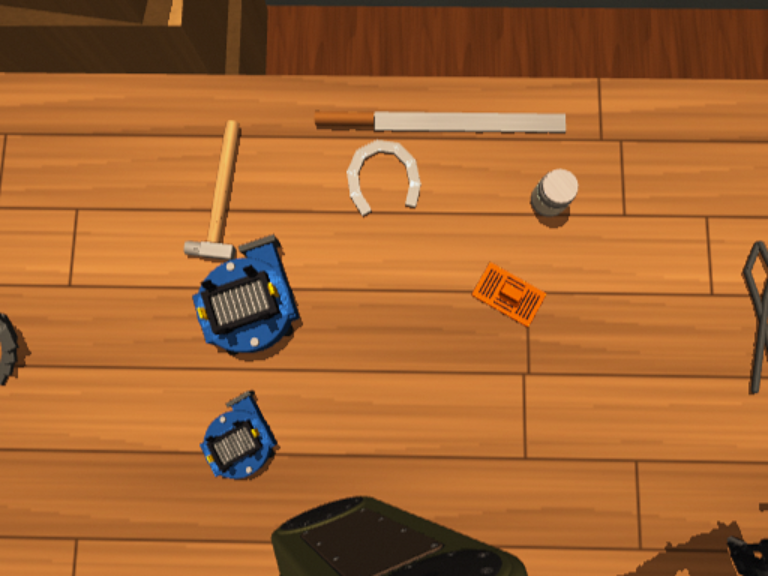

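View pics/side0.png

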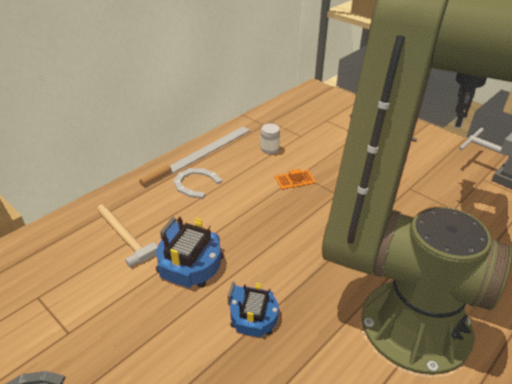

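Top view: the cover is at about (339,196) native px. The large blower is at about (163,202), with its hooks near (133,208) and (180,193). The small look-alike is at about (157,297). Next I'll enlarge the first two.

```bash
python3 - <<'E'
from h import *
a=cv2.imread('pics/top0.png')
A=cv2.resize(a[150:246,115:215],None,fx=5.6,fy=5.6,interpolation=cv2.INTER_CUBIC)[:, :]
B=cv2.resize(a[168:224,308:370],None,fx=5.6,fy=5.6,interpolation=cv2.INTER_CUBIC)
c=np.zeros((A.shape[0],800,3),np.uint8);c[:,:A.shape[1]]=A
B=cv2.resize(B,(238,215)); c[:215,562:]=B
cv2.imwrite('pics/c1.png',c)
s=load('top0')
hsv=cv2.cvtColor(a,cv2.COLOR_BGR2HSV)
r=hsv[168:224,308:370]; m=cv2.inRange(r,(3,215,120),(16,255,255))
m=cv2.morphologyEx(m,cv2.MORPH_CLOSE,np.ones((5,5)))
n,l,st,ce=cv2.connectedComponentsWithStats(m);k=1+np.argmax(st[1:,4]);print(st[k])
ct=np.argwhere(l==k)[:,::-1]+[308,168]
rc=cv2.minAreaRect(ct.astype(np.float32));bx=cv2.boxPoints(rc);print(rc,bx.tolist())
w=np.array([ray(s,u,v,5)[:2] for u,v in bx]);print(w.round(1).tolist(),w.mean(0),np.linalg.norm(np.diff(w,axis=0),axis=1))
d=w[1]-w[0];e=w[2]-w[1];L=d if np.linalg.norm(d)>np.linalg.norm(e) else e;print('ang',np.degrees(np.arctan2(L[1],L[0])))
h=hsv[150:246,115:215];y=cv2.inRange(h,(22,180,120),(35,255,255));n,l,st,ce=cv2.connectedComponentsWithStats(y)
for i in range(1,n):
  if st[i,4]>3: print('hook',st[i].tolist(),ce[i]+[115,150],ray(s,*(ce[i]+[115,150]),105).round(1))
b=cv2.inRange(h,(95,120,40),(125,255,255));print('blue',b.sum()/255)
s2=load('side0')
a2=cv2.imread('pics/side0.png');h2=cv2.cvtColor(a2,cv2.COLOR_BGR2HSV)
y=cv2.inRange(h2,(22,180,120),(35,255,255));n,l,st,ce=cv2.connectedComponentsWithStats(y)
for i in range(1,n):
  if st[i,4]>5: print('hook side',st[i].tolist(),ce[i])
E
```

```text
[   7    7   49   43 1125]
((338.9999694824219, 196.0), (43.90829086303711, 25.799222946166992), 29.744882583618164) [[313.5384521484375, 196.3076934814453], [326.33843994140625, 173.90769958496094], [364.46148681640625, 195.6923065185547], [351.6614990234375, 218.09230041503906]]
[[549.3, -160.5], [611.4, -195.6], [553.0, -297.4], [492.1, -261.8]] [ 551.44616988 -228.84589402] [ 71.28495231 117.33300092  70.62140464]
ang -119.80183310890212
hook [64, 38, 4, 8, 19] [180.42105263 191.78947368] [541.3 179.6 105. ]
hook [17, 55, 3, 7, 12] [133.08333333 208.        ] [499.6 293.7 105. ]
blue 1744.0
hook side [196, 219, 5, 7, 30] [198.03333333 222.13333333]
hook side [171, 249, 8, 15, 81] [174.50617284 256.59259259]
hook side [256, 284, 5, 5, 18] [257.88888889 285.94444444]
hook side [247, 313, 6, 8, 38] [249.73684211 316.42105263]
```

View pics/c1.png

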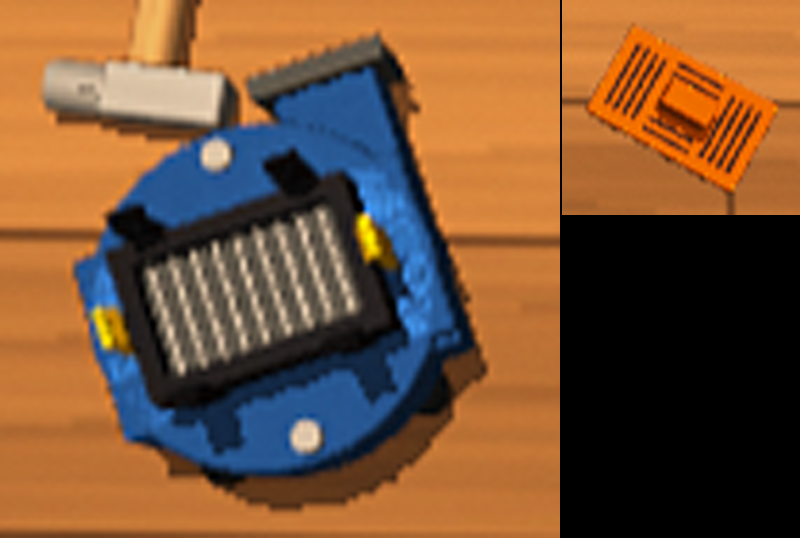

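```bash
python3 - <<'E'
from h import *
s=load('top0');s2=load('side0')
print('grip top',ray(s,340.4,192.0,36), 'proj of plate centre est grip', proj(s,[551.4,-228.8,36]))
c=np.array([[107,255],[350,177],[400,325],[165,405]])/5.6+[114.6,149.6]
for z in(80,84,88):
  w=np.array([ray(s,*p,z)[:2] for p in c]);print(z,w.mean(0).round(1),np.linalg.norm(np.diff(w,axis=0),axis=1).round(1),[np.degrees(np.arctan2(*(w[i]-w[j])[::-1])).round(1) for i,j in((0,1),(3,2))])
sc=np.array([[216,155],[306,436]])/5.6+[114.6,149.6]
print('screws',[ray(s,*p,58).round(1) for p in sc])
for z in (95,100,105,110): print(z,[ray(s2,*p,z)[:2].round(1).tolist() for p in((198,222.1),(174.5,256.6))])
im=cv2.imread('pics/side0.png')
A=cv2.resize(im[210:300,145:235],(540,540),interpolation=cv2.INTER_CUBIC)
B=cv2.resize(im[160:195,268:320],(260,175),interpolation=cv2.INTER_CUBIC)
C=np.zeros((540,800,3),np.uint8);C[:,:540]=A;C[:175,540:]=B;cv2.imwrite('pics/c2.png',C)
E
```

```text
grip top [ 557.33571218 -226.64202928   36.        ] proj of plate centre est grip [341.26357352 194.25308442]
80 [520.  234.3] [114.2  71.6 109.9] [np.float64(109.0), np.float64(109.9)]
84 [519.5 233.3] [113.7  71.3 109.4] [np.float64(109.0), np.float64(109.9)]
88 [519.  232.3] [113.3  71.  109. ] [np.float64(109.0), np.float64(109.9)]
screws [array([585.4, 261.5,  58. ]), array([456.3, 213.4,  58. ])]
95 [[543.9, 180.2], [492.9, 299.5]]
100 [[539.6, 183.5], [488.9, 302.1]]
105 [[535.3, 186.9], [484.8, 304.7]]
110 [[531.0, 190.2], [480.8, 307.4]]
```

View pics/c2.png

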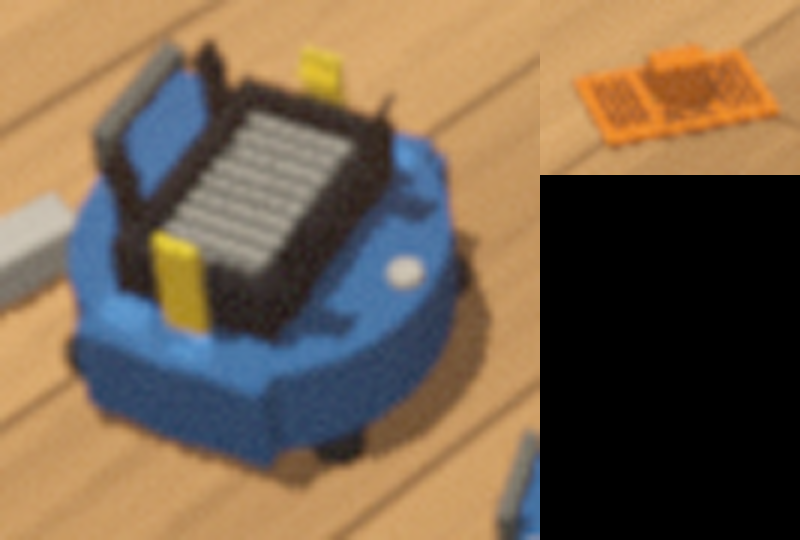

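```bash
python3 -m handwheel '{"grip":[100,100,100,100,100,100,100,100,100,100],"xyz":[[0.7,0.55,0],[1.4,1.1,0],[2.1,1.65,0],[2.8,2.2,0],[3.5,2.8,0],[4.2,3.4,-0.4],[5,4.1,-0.9],[5.8,4.8,-1.4],[6.83,5.59,-2],[6.83,5.59,-2.6]],"spin":[0.4,0.8,1.2,1.6,2,2.5,3,3.4,3.78,3.78]}' 100
```

```text
clock: 1.35
tcp_pos: [553.5, -226.2, 99.7]
ee_rot: [-3.038, 0.8, 0.0]
force: [0.1, -0.7, -0.7]
grip_width: 1.0
```

Side view: the yellow hook near (175,257) and the far one near (198,222). The collar is black, and the outlet leads up and left, toward the hammer. The arm is now above the cover, so I'll descend and grip.

```bash
python3 -m handwheel '{"grip":[100,100,100,100,0,0,0,0,0,0],"xyz":[[-0.03,-0.04,-0.8],[-0.03,-0.04,-1.5],[-0.03,-0.04,-1.79],[-0.03,-0.04,-1.79],[-0.03,-0.04,-1.79],[-0.03,-0.04,-1.79],[-0.03,-0.04,-1.79],[-0.03,-0.04,-1.79],[-0.03,-0.04,-1.79],[-0.03,-0.04,-1.79]],"spin":[0,0,0,0,0,0,0,0,0,0]}' 100
python3 -m handwheel '{"grip":[0,0,0,0,0],"xyz":[[0,0,0],[0,0,0],[0,0,0.5],[0,0,1.5],[0,0,2.8]],"spin":[0,0,0,0,0]}' 100
```

```text
clock: 2.6
tcp_pos: [552.4, -228.4, 11.0]
ee_rot: [-3.038, 0.8, -0.001]
force: [-1.8, 0.5, 5.8]
grip_width: 0.215
clock: 3.22
tcp_pos: [551.7, -228.1, 148.9]
ee_rot: [-3.037, 0.8, 0.003]
force: [0.2, -0.2, -1.0]
grip_width: 0.213
```

```bash
python3 -m handwheel '{"grip":[0,0,0,0,0,0,0,0,0,0],"xyz":[[0,0.7,0.2],[0,1.7,0.3],[-0.1,2.8,0.3],[-0.2,3.9,0.3],[-0.3,5,0.3],[-0.4,6.1,0.3],[-0.5,7.2,0.3],[-0.6,8.3,0.3],[-0.63,9.1,0.3],[-0.63,9.28,0.3]],"spin":[0.5,1,1.6,2.2,2.8,3.4,4,4.6,4.95,4.95]}' 100
python3 -m handwheel '{"grip":[0,0],"xyz":[[0,0,0],[0,0,0]],"spin":[0,0]}' 100
python3 - <<'E'
from h import *
o=bot.observe();print(o['tcp_pos'],o['ee_rot'],o['force'],o['grip_width'])
s=snap('top','top1');s2=snap('side','side1')
a=cv2.imread('pics/top1.png');b=cv2.imread('pics/side1.png')
A=cv2.resize(a[150:246,105:235],None,fx=4,fy=4,interpolation=cv2.INTER_CUBIC)
B=cv2.resize(b[150:300,135:235],None,fx=2.7,fy=2.7,interpolation=cv2.INTER_CUBIC)
C=np.zeros((405,800,3),np.uint8);C[:384,:520]=A;C[:405,525:795]=B;cv2.imwrite('pics/c3.png',C)
E
```

```text
clock: 4.47
tcp_pos: [519.6, 237.9, 163.6]
ee_rot: [3.093, 0.55, -0.004]
force: [-0.0, -0.4, -1.1]
grip_width: 0.218
clock: 4.72
tcp_pos: [519.7, 237.0, 163.5]
ee_rot: [3.093, 0.548, -0.004]
force: [-0.2, 0.4, -1.2]
grip_width: 0.212
[519.73014335 236.95120475 163.46489475] [ 3.09319637  0.54793073 -0.00441631] [-0.19334679  0.44840529 -1.16106564] 0.21242975100878828
```

View pics/c3.png

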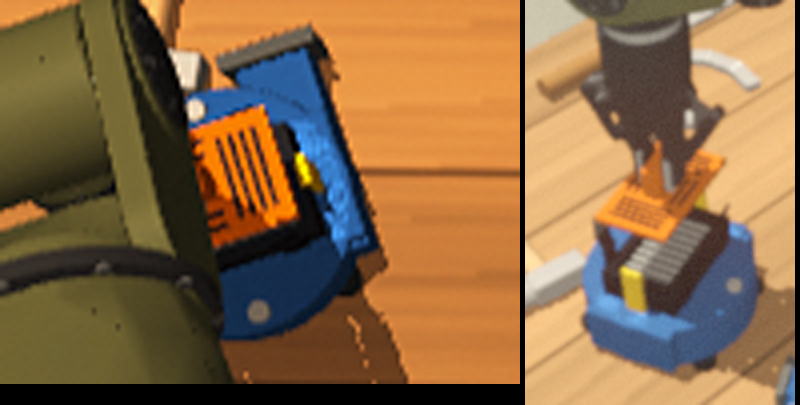

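```bash
python3 - <<'E'
from h import *
s=load('top0');s2=load('side0')
yv=np.array([np.cos(np.radians(110.1)),np.sin(np.radians(110.1))]);xv=np.array([yv[1],-yv[0]])
# held cover: plate top z ~ 158.5
c=(np.array([[265,106],[299,227]])/4)+[104.6,149.6]
for z in (154,158.5):
  w=np.array([ray(s,*p,z)[:2] for p in c]);print('top',z,w.round(1).tolist(),'ang',np.degrees(np.arctan2(*(w[0]-w[1])[::-1])).round(1),'ctr',(w.mean(0)+58*yv).round(1))
c=(np.array([[597-525,217],[663-525,240],[726-525,160]])/2.7)+[134.7,149.7]
for z in (152,158):
  w=np.array([ray(s2,*p,z)[:2] for p in c]);print('side',z,w.round(1).tolist(),np.linalg.norm(w[0]-w[1]).round(1),'endctr',(w[:2].mean(0)-58*yv).round(1),'diag', ((w[0]+w[2])/2).round(1))
# blower fit: collar corners side crop c2 (6x, off 145,210): near-left? 
from scipy.optimize import least_squares
T=(np.array([[107,255],[350,177],[400,325],[165,405]])/5.6)+[114.6,149.6]
# local coords: top-left = (+x,+y), top-right=(+x,-y), br=(-x,-y), bl=(-x,+y)
L=np.array([[37.5,56],[37.5,-56],[-37.5,-56],[-37.5,56]])
S=(np.array([[245,80],[392,135],[270,280]])/6)+[144.6,209.6]; LS=np.array([[37.5,-56],[-37.5,-56],[-37.5,56]])
HT=[[180.4,191.8],[133.1,208.0]];HS=[[198,222.1]]
def f(p):
  x,y,a,h,tx,ty=p;X=np.array([np.cos(a),np.sin(a)]);Y=np.array([-X[1],X[0]])
  r=[]
  for u,l in zip(T,L): r+=list(proj(s,[*(np.array([x,y])+l[0]*X+l[1]*Y),h])-u)
  for u,l in zip(S,LS): r+=list(proj(s2,[*(np.array([x+tx,y+ty])+l[0]*X+l[1]*Y),h])-u)
  for u,l in zip(HT,(-61,61)): r+=list(proj(s,[*(np.array([x,y])+l*Y),h+17])-u)
  return np.array(r+[tx/3,ty/3,(h-84)/6])
q=least_squares(f,[520,236,.35,84,0,0],loss='soft_l1');print(q.x.round(2),np.degrees(q.x[2]));print(f(q.x).round(1))
E
```

```text
top 154 [[570.9, 193.9], [499.8, 170.7]] ang 18.1 ctr [515.4 236.8]
top 158.5 [[570.1, 192.9], [499.3, 169.8]] ang 18.1 ctr [514.8 235.8]
side 152 [[536.0, 296.8], [472.5, 275.2], [510.9, 167.3]] 67.1 endctr [524.2 231.5] diag [523.5 232. ]
side 158 [[530.5, 300.2], [467.5, 278.8], [505.6, 171.7]] 66.6 endctr [518.9 235. ] diag [518. 236.]
[5.2059e+02 2.3532e+02 3.5000e-01 8.2500e+01 1.4700e+00 8.3000e-01] 20.33369498175063
[ 0.2 -0.7 -0.8 -1.4 -0.6 -0.  -1.4  0.6 -0.1 -0.1  0.9 -1.4 -0.1  4.1
  1.   0.2  1.2  0.3  0.5  0.3 -0.2]
```

```bash
python3 -m handwheel '{"grip":[0,0,0],"xyz":[[0.016,0,-0.35],[0.016,0,-0.6],[0.016,0,-0.6]],"spin":[0,0,0]}' 100
python3 -m handwheel '{"grip":[0,0],"xyz":[[0,0,-0.06],[0,0,-0.1]],"spin":[0,0]}' 100
python3 -m handwheel '{"grip":[0,0],"xyz":[[0,0,-0.05],[0,0,-0.1]],"spin":[0,0]}' 100
```

```text
clock: 5.2
tcp_pos: [520.1, 236.5, 131.9]
ee_rot: [3.093, 0.547, -0.008]
force: [0.1, -0.7, -0.4]
grip_width: 0.214
clock: 5.45
tcp_pos: [520.1, 236.6, 126.9]
ee_rot: [3.093, 0.547, -0.008]
force: [-0.3, -0.3, -0.6]
grip_width: 0.213
clock: 5.7
tcp_pos: [520.1, 236.6, 121.9]
ee_rot: [3.093, 0.547, -0.008]
force: [0.3, -0.5, 0.4]
grip_width: 0.217
```

```bash
python3 -m handwheel '{"grip":[0,0],"xyz":[[0,0,-0.03],[0,0,-0.06]],"spin":[0,0]}' 100
python3 -m handwheel '{"grip":[0,0],"xyz":[[0,0,-0.03],[0,0,-0.06]],"spin":[0,0]}' 100
python3 -m handwheel '{"grip":[0,0],"xyz":[[0,0,-0.02],[0,0,-0.04]],"spin":[0,0]}' 100
python3 -c "from workcell import bot;o=bot.observe();print(o['force'],o['moment'])"
```

```text
clock: 5.95
tcp_pos: [520.1, 236.6, 118.8]
ee_rot: [3.093, 0.547, -0.008]
force: [-0.4, 0.2, -0.8]
grip_width: 0.214
clock: 6.2
tcp_pos: [520.1, 236.6, 115.7]
ee_rot: [3.093, 0.547, -0.008]
force: [-0.6, 0.2, -1.1]
grip_width: 0.216
clock: 6.45
tcp_pos: [520.2, 236.7, 113.7]
ee_rot: [3.093, 0.547, -0.007]
force: [0.9, 1.3, 0.8]
grip_width: 0.213
[0.90610212 1.32750912 0.75154866] [ 0.02418353 -0.15569246 -0.01426056]
```

```bash
python3 -m handwheel '{"grip":[0,0],"xyz":[[0,0,-0.02],[0,0,-0.03]],"spin":[0,0]}' 100
python3 -m handwheel '{"grip":[0,0],"xyz":[[0,0,-0.02],[0,0,-0.03]],"spin":[0,0]}' 100
python3 -c "from workcell import bot;o=bot.observe();print(o['force'],o['moment'])"
```

```text
clock: 6.7
tcp_pos: [520.6, 236.8, 112.6]
ee_rot: [3.093, 0.547, -0.005]
force: [1.7, 0.3, 4.4]
grip_width: 0.214
clock: 6.95
tcp_pos: [520.8, 236.9, 111.2]
ee_rot: [3.093, 0.548, -0.004]
force: [2.8, 1.8, 1.2]
grip_width: 0.213
[2.80923357 1.83550899 1.16458702] [ 0.22193742 -0.56647597  0.14589066]
```

```bash
python3 -m handwheel '{"grip":[0,0],"xyz":[[0.016,0.006,0],[0.016,0.006,-0.03]],"spin":[0,0]}' 100
python3 -c "from workcell import bot;o=bot.observe();print(o['force'],o['moment'])"
python3 -m handwheel '{"grip":[0,0],"xyz":[[0,0,-0.02],[0,0,-0.03]],"spin":[0,0]}' 100
python3 -c "from workcell import bot;o=bot.observe();print(o['force'],o['moment'])"
```

```text
clock: 7.2
tcp_pos: [521.6, 237.1, 109.7]
ee_rot: [3.093, 0.547, -0.005]
force: [-0.6, 0.4, 2.9]
grip_width: 0.213
[-0.56744171  0.41371066  2.91415667] [-0.041221    0.05822674  0.03543533]
clock: 7.45
tcp_pos: [521.7, 237.2, 108.5]
ee_rot: [3.093, 0.547, -0.004]
force: [-0.4, -0.4, 6.5]
grip_width: 0.212
[-0.37890225 -0.44469593  6.45013171] [-0.00420804  0.05171885  0.0382741 ]
```

```bash
python3 -m handwheel '{"grip":[0,0],"xyz":[[0,0,-0.02],[0,0,-0.03]],"spin":[0,0]}' 100
python3 -m handwheel '{"grip":[0,0],"xyz":[[0,0,-0.02],[0,0,-0.03]],"spin":[0,0]}' 100
python3 -c "from workcell import bot;o=bot.observe();print(o['force'],o['moment'])"
```

```text
clock: 7.7
tcp_pos: [521.9, 237.3, 107.5]
ee_rot: [-3.093, -0.547, 0.002]
force: [-1.5, -0.6, 8.0]
grip_width: 0.216
clock: 7.95
tcp_pos: [522.2, 237.5, 106.7]
ee_rot: [-3.093, -0.547, 0.001]
force: [-1.2, -1.1, 8.9]
grip_width: 0.212
[-1.19001736 -1.14045627  8.92644763] [-0.02912896  0.18834072  0.05712446]
```

```bash
python3 -m handwheel '{"grip":[0,0],"xyz":[[-0.01,-0.005,-0.03],[-0.01,-0.005,-0.04]],"spin":[0,0]}' 100
python3 -m handwheel '{"grip":[0,0],"xyz":[[-0.005,-0.003,-0.03],[-0.005,-0.003,-0.04]],"spin":[0,0]}' 100
python3 -c "from workcell import bot;o=bot.observe();print(o['force'],o['moment'])"
```

```text
clock: 8.2
tcp_pos: [522.3, 237.5, 105.8]
ee_rot: [-3.093, -0.547, -0.003]
force: [-0.5, -0.1, 13.0]
grip_width: 0.214
clock: 8.45
tcp_pos: [522.1, 237.5, 103.9]
ee_rot: [-3.092, -0.547, -0.004]
force: [1.0, 0.4, 2.9]
grip_width: 0.211
[1.02782935 0.38952693 2.89585607] [ 0.10426099 -0.13893914  0.04472094]
```

```bash
python3 -m handwheel '{"grip":[0,0],"xyz":[[0,0,-0.02],[0,0,-0.03]],"spin":[0,0]}' 100
python3 -m handwheel '{"grip":[0,0],"xyz":[[0,0,-0.02],[0,0,-0.03]],"spin":[0,0]}' 100
python3 -m handwheel '{"grip":[0,0],"xyz":[[0,0,-0.01],[0,0,-0.02]],"spin":[0,0]}' 100
python3 -c "from workcell import bot;o=bot.observe();print(o['force'],o['moment'])"
```

```text
clock: 8.7
tcp_pos: [522.0, 237.5, 102.2]
ee_rot: [-3.093, -0.547, -0.003]
force: [-0.8, 0.2, 2.3]
grip_width: 0.216
clock: 8.95
tcp_pos: [521.9, 237.4, 100.6]
ee_rot: [-3.093, -0.547, -0.002]
force: [0.1, 0.9, 2.4]
grip_width: 0.216
clock: 9.2
tcp_pos: [521.8, 237.3, 99.3]
ee_rot: [-3.093, -0.547, -0.002]
force: [-0.8, 0.1, 1.8]
grip_width: 0.212
[-0.79204822  0.10896996  1.79770796] [-0.03745177  0.13245027  0.04994977]
```

```bash
python3 -m handwheel '{"grip":[0,0],"xyz":[[0,0,-0.01],[0,0,-0.02]],"spin":[0,0]}' 100
python3 -m handwheel '{"grip":[0,0],"xyz":[[0,0,-0.01],[0,0,-0.02]],"spin":[0,0]}' 100
python3 -c "from workcell import bot;o=bot.observe();print(o['force'],o['moment'])"
```

```text
clock: 9.45
tcp_pos: [521.8, 237.4, 98.3]
ee_rot: [-3.093, -0.547, -0.002]
force: [-1.2, -0.5, 2.5]
grip_width: 0.215
clock: 9.7
tcp_pos: [521.6, 237.3, 97.0]
ee_rot: [-3.093, -0.547, -0.001]
force: [-0.5, -0.3, 3.0]
grip_width: 0.213
[-0.46465186 -0.31117139  2.96530255] [-0.07073738  0.04537669 -0.32818763]
```

```bash
python3 -m handwheel '{"grip":[0,0],"xyz":[[0,0,-0.01],[0,0,-0.016]],"spin":[0,0]}' 100
python3 -c "from workcell import bot;o=bot.observe();print(o['force'],o['moment'])"
python3 -m handwheel '{"grip":[0,0],"xyz":[[0,0,-0.01],[0,0,-0.01]],"spin":[0,0]}' 100
python3 -c "from workcell import bot;o=bot.observe();print(o['force'],o['moment'])"
```

```text
clock: 9.95
tcp_pos: [521.8, 237.4, 96.5]
ee_rot: [-3.093, -0.547, -0.002]
force: [0.5, -0.6, 4.7]
grip_width: 0.217
[ 0.53011379 -0.64582693  4.67082867] [-0.05737276  0.01899083 -0.22096155]
clock: 10.2
tcp_pos: [521.9, 237.3, 96.0]
ee_rot: [-3.093, -0.547, -0.002]
force: [0.9, -4.3, 1.1]
grip_width: 0.212
[ 0.90368252 -4.25471208  1.1172452 ] [-0.65164199 -0.44631925  0.11590742]
```

```bash
python3 -m handwheel '{"grip":[0,0],"xyz":[[0,0,-0.01],[0,0,-0.014]],"spin":[0,0]}' 100
python3 -c "from workcell import bot;o=bot.observe();print(o['force'],o['moment'])"
python3 -m handwheel '{"grip":[0,0],"xyz":[[0,0,-0.01],[0,0,-0.014]],"spin":[0,0]}' 100
python3 -c "from workcell import bot;o=bot.observe();print(o['force'],o['moment'])"
```

```text
clock: 10.45
tcp_pos: [521.9, 237.1, 95.3]
ee_rot: [-3.093, -0.548, -0.002]
force: [1.5, -4.8, 1.7]
grip_width: 0.213
[ 1.53589167 -4.75002864  1.74838897] [-0.71532479 -0.4333057   0.39070453]
clock: 10.7
tcp_pos: [522.0, 236.9, 95.0]
ee_rot: [-3.093, -0.547, -0.002]
force: [-2.5, -3.5, 11.1]
grip_width: 0.213
[-2.46043471 -3.47915167 11.06040759] [-0.54629426  0.55254785 -0.06178995]
```

```bash
python3 -m handwheel '{"grip":[0,0],"xyz":[[0,0,-0.008],[0,0,-0.012]],"spin":[0,0]}' 100
python3 -c "from workcell import bot;o=bot.observe();print(o['force'],o['moment'])"
python3 - <<'E'
from h import *
snap('side','side2');snap('top','top2')
a=cv2.imread('pics/side2.png');b=cv2.imread('pics/top2.png')
C=np.zeros((540,800,3),np.uint8);C[:,:480]=cv2.resize(a[210:300,150:230],(480,540),interpolation=cv2.INTER_CUBIC)
C[:400,485:795]=cv2.resize(b[160:240,145:207],(310,400),interpolation=cv2.INTER_CUBIC);cv2.imwrite('pics/c4.png',C)
E
```

```text
clock: 10.95
tcp_pos: [522.0, 236.9, 95.0]
ee_rot: [-3.093, -0.547, -0.002]
force: [-2.4, -3.0, 11.3]
grip_width: 0.215
[-2.35917086 -2.98371206 11.33708169] [-0.4452476   0.63146199 -0.09617277]
```

View pics/c4.png

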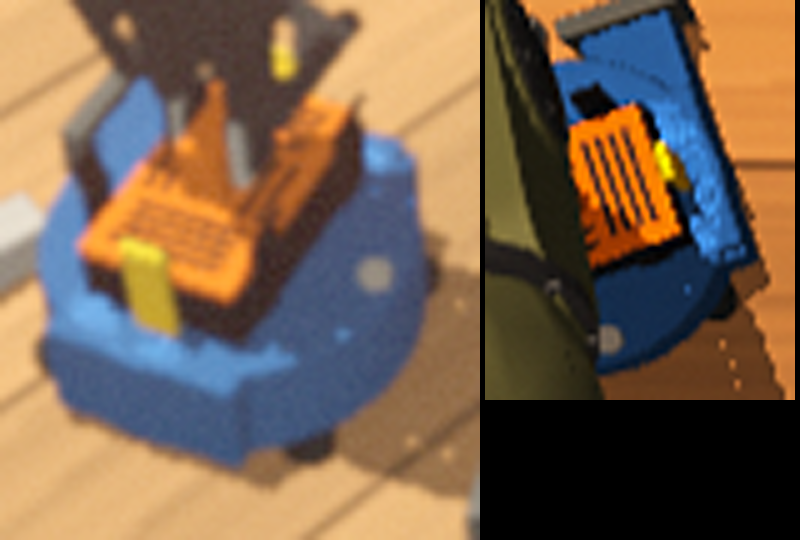

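The cover lies on the collar in the side view, with both hooks visible: near at about (174,250), far at about (197,220). Next I'll compare the hook outlines with the free-state picture.

```bash
python3 - <<'E'
from h import *
for f in('side0','side1','side2','top0','top1','top2'):
  h=cv2.cvtColor(cv2.imread(f'pics/{f}.png'),cv2.COLOR_BGR2HSV)
  y=cv2.inRange(h,(20,150,100),(36,255,255));
  if 'top' in f: y[230:]=0
  else: y[275:]=0
  y[:180]=0;n,l,st,ce=cv2.connectedComponentsWithStats(y)
  print(f,[(st[i].tolist(),ce[i].round(2).tolist()) for i in range(1,n) if st[i,4]>5 and st[i,0]<210])
s=load('side0');P=lambda d,z:proj(s,[521.3-.344*d,236.5+.939*d,z]).round(2)
print('a upright',P(61,105),'bent',P(65,105),'b',P(-61,105),P(-65,105))
E
```

```text
side0 [([194, 218, 8, 10, 57], [198.0, 222.12]), ([170, 248, 10, 17, 109], [174.4, 256.34])]
side1 [([198, 222, 4, 6, 18], [199.89, 224.61]), ([170, 248, 10, 17, 111], [174.52, 256.42])]
side2 [([195, 218, 5, 5, 18], [196.61, 220.17]), ([170, 250, 10, 15, 100], [174.35, 256.66])]
top0 [([179, 188, 4, 8, 22], [180.41, 191.95]), ([132, 205, 6, 8, 32], [134.38, 208.47])]
top1 [([179, 188, 6, 10, 27], [181.04, 192.52])]
top2 [([179, 188, 5, 9, 26], [180.77, 192.27])]
a upright [173.96 250.87] bent [173.1  251.98] b [198.45 219.36] [199.19 218.4 ]
```

```bash
python3 -m handwheel '{"grip":[0,0],"xyz":[[0,0,-0.016],[0,0,-0.022]],"spin":[0,0]}' 100
python3 -c "from workcell import bot;o=bot.observe();print(o['force'],o['moment'])"
```

```text
clock: 11.3
tcp_pos: [522.0, 236.9, 95.0]
ee_rot: [-3.093, -0.547, -0.003]
force: [-6.4, -4.1, 18.3]
grip_width: 0.209
[-6.35780553 -4.13313377 18.34541979] [-0.5685501   1.21912472 -0.0649116 ]
```

Hook B has clicked. Hook A is still bent: its top sits 2 px lower in the image and the tool feels a push towards -y. I'll ease off, release, and press the plate near hook A with shut fingers.

```bash
python3 -m handwheel '{"grip":[0,60,60,60,60,60],"xyz":[[0,0,0],[0,0,0],[0,0,0],[0,0,0],[0,0,0],[0,0,0]],"spin":[0,0,0,0,0,0]}' 100
python3 -m handwheel '{"grip":[60,60,60,0,0,0,0,0],"xyz":[[0,0,0.4],[0,0,0.9],[0,0,1.1],[-0.13,0.35,1.1],[-0.255,0.695,1.1],[-0.255,0.695,1.1],[-0.255,0.695,1.1],[-0.255,0.695,1.1]],"spin":[0,0,0,0,0,0,0,0]}' 100
python3 - <<'E'
from h import *
snap('side','side3');o=bot.observe();print(o['force'],o['grip_width'])
h=cv2.cvtColor(cv2.imread('pics/side3.png'),cv2.COLOR_BGR2HSV)
y=cv2.inRange(h,(20,150,100),(36,255,255));y[275:]=0;y[:180]=0;n,l,st,ce=cv2.connectedComponentsWithStats(y)
print([(st[i].tolist(),ce[i].round(2).tolist()) for i in range(1,n) if st[i,4]>5 and st[i,0]<210])
a=cv2.imread('pics/side3.png');cv2.imwrite('pics/c5.png',cv2.resize(a[180:300,140:240],None,fx=5,fy=5,interpolation=cv2.INTER_CUBIC))
E
```

```text
clock: 12.05
tcp_pos: [522.0, 236.9, 95.0]
ee_rot: [-3.093, -0.547, -0.003]
force: [-0.2, -1.0, 0.1]
grip_width: 0.598
clock: 13.05
tcp_pos: [509.3, 271.4, 149.8]
ee_rot: [-3.093, -0.546, -0.002]
force: [0.3, -0.9, -0.3]
grip_width: 0.0
[ 0.04804252  0.06795788 -0.48898803] 0.0016991197293328717
[([194, 218, 8, 7, 39], [197.87, 221.36]), ([170, 249, 10, 16, 108], [174.61, 256.4])]
```

View pics/c5.png

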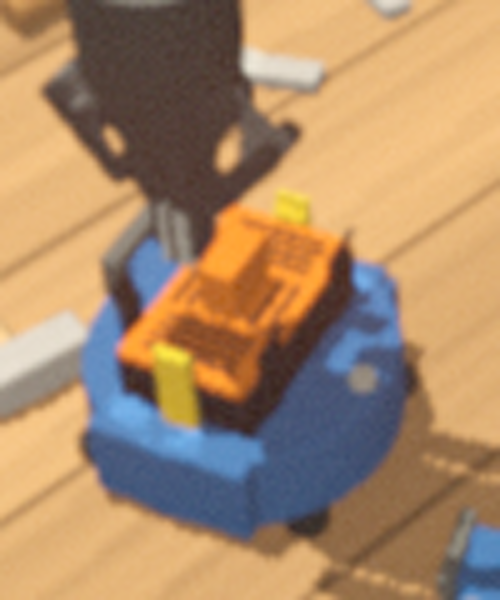

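The cover sits on the collar with both hooks upright or nearly so, near top at (174,249). The fingers are shut above the A end; I'll press there gently.

```bash
python3 -m handwheel '{"grip":[0,0,0],"xyz":[[0,0,-0.5],[0,0,-1.0],[0,0,-1.0]],"spin":[0,0,0]}' 100
python3 -m handwheel '{"grip":[0,0],"xyz":[[0,0,-0.04],[0,0,-0.06]],"spin":[0,0]}' 100
python3 -m handwheel '{"grip":[0,0],"xyz":[[0,0,-0.02],[0,0,-0.03]],"spin":[0,0]}' 100
python3 -m handwheel '{"grip":[0,0],"xyz":[[0,0,-0.01],[0,0,-0.02]],"spin":[0,0]}' 100
```

```text
clock: 13.48
tcp_pos: [508.7, 270.8, 98.4]
ee_rot: [3.093, 0.545, -0.002]
force: [-0.2, -0.1, 1.1]
grip_width: -0.001
clock: 13.72
tcp_pos: [509.1, 270.8, 96.1]
ee_rot: [3.094, 0.545, -0.001]
force: [-0.8, -0.6, -0.3]
grip_width: -0.0
clock: 13.98
tcp_pos: [509.2, 270.9, 95.0]
ee_rot: [3.094, 0.545, 0.0]
force: [0.6, -0.5, 0.3]
grip_width: -0.0
clock: 14.22
tcp_pos: [509.2, 270.9, 94.1]
ee_rot: [3.094, 0.545, 0.0]
force: [0.3, -0.1, -0.5]
grip_width: -0.004
```

```bash
python3 -m handwheel '{"grip":[0,0],"xyz":[[0,0,-0.01],[0,0,-0.02]],"spin":[0,0]}' 100
python3 -m handwheel '{"grip":[0,0],"xyz":[[0,0,-0.01],[0,0,-0.02]],"spin":[0,0]}' 100
python3 -m handwheel '{"grip":[0,0],"xyz":[[0,0,-0.01],[0,0,-0.02]],"spin":[0,0]}' 100
```

```text
clock: 14.48
tcp_pos: [509.2, 270.9, 93.0]
ee_rot: [3.094, 0.545, 0.0]
force: [-0.1, -0.3, -0.0]
grip_width: 0.003
clock: 14.72
tcp_pos: [509.2, 270.9, 91.9]
ee_rot: [3.094, 0.545, 0.0]
force: [-0.1, -0.6, 0.5]
grip_width: 0.001
clock: 14.98
tcp_pos: [509.3, 270.9, 91.2]
ee_rot: [3.094, 0.545, 0.001]
force: [-2.7, -2.2, 6.7]
grip_width: -0.002
```

```bash
python3 -m handwheel '{"grip":[0,0],"xyz":[[0,0,-0.012],[0,0,-0.02]],"spin":[0,0]}' 100
python3 -m handwheel '{"grip":[0,0],"xyz":[[0,0,-0.02],[0,0,-0.026]],"spin":[0,0]}' 100
python3 -c "from workcell import bot;o=bot.observe();print(o['force'],o['moment'])"
```

```text
clock: 15.22
tcp_pos: [509.3, 271.0, 91.1]
ee_rot: [3.094, 0.545, 0.001]
force: [-5.7, -4.4, 13.9]
grip_width: -0.001
clock: 15.48
tcp_pos: [509.4, 271.0, 91.1]
ee_rot: [3.094, 0.545, 0.002]
force: [-7.4, -3.4, 17.0]
grip_width: -0.004
[-7.39384709 -3.40757975 16.99755217] [-0.70541036  1.44259443 -0.03538897]
```

```bash
python3 -m handwheel '{"grip":[0,0,0,0,0],"xyz":[[0,0,0.5],[0,0,1.0],[0.26,-0.7,1.0],[0.51,-1.39,0.7],[0.51,-1.39,0.2]],"spin":[0,0,0,0,0]}' 100
python3 -m handwheel '{"grip":[0,0],"xyz":[[0,0,-0.04],[0,0,-0.08]],"spin":[0,0]}' 100
python3 -m handwheel '{"grip":[0,0],"xyz":[[0,0,-0.03],[0,0,-0.05]],"spin":[0,0]}' 100
```

```text
clock: 16.1
tcp_pos: [535.9, 199.6, 101.3]
ee_rot: [-3.095, -0.542, -0.005]
force: [0.5, 0.2, -0.5]
grip_width: 0.002
clock: 16.35
tcp_pos: [536.3, 199.9, 98.1]
ee_rot: [-3.094, -0.542, -0.006]
force: [-0.1, -0.0, -0.1]
grip_width: -0.002
clock: 16.6
tcp_pos: [536.4, 200.3, 96.2]
ee_rot: [-3.094, -0.543, -0.008]
force: [-0.6, -0.9, 0.0]
grip_width: 0.002
```

```bash
python3 -m handwheel '{"grip":[0,0,0],"xyz":[[0,0,-0.04],[0,0,-0.07],[0,0,-0.07]],"spin":[0,0,0]}' 100
python3 -m handwheel '{"grip":[0,0],"xyz":[[0,0,-0.01],[0,0,-0.02]],"spin":[0,0]}' 100
python3 -m handwheel '{"grip":[0,0],"xyz":[[0,0,-0.01],[0,0,-0.02]],"spin":[0,0]}' 100
```

```text
clock: 16.98
tcp_pos: [536.4, 200.3, 92.6]
ee_rot: [-3.094, -0.543, -0.007]
force: [-0.8, -0.3, 0.8]
grip_width: 0.001
clock: 17.23
tcp_pos: [536.4, 200.3, 91.5]
ee_rot: [-3.094, -0.543, -0.007]
force: [0.3, -0.6, 0.8]
grip_width: 0.001
clock: 17.48
tcp_pos: [536.5, 200.3, 91.1]
ee_rot: [-3.094, -0.543, -0.008]
force: [-3.5, -2.5, 10.6]
grip_width: 0.001
```

```bash
python3 -m handwheel '{"grip":[0,0],"xyz":[[0,0,-0.02],[0,0,-0.025]],"spin":[0,0]}' 100
python3 -m handwheel '{"grip":[0,0,0,0,0,0,0,0],"xyz":[[0,0,0.6],[0,0,1.4],[0,-1,2],[0,-2,2],[0,-3,2],[0,-4,2],[0,-5,2],[0,-5,2]],"spin":[0,0,0,0,0,0,0,0]}' 100
python3 - <<'E'
from h import *
snap('side','side4');snap('top','top4')
for f in('side0','side4','top0','top4'):
  h=cv2.cvtColor(cv2.imread(f'pics/{f}.png'),cv2.COLOR_BGR2HSV)
  y=cv2.inRange(h,(20,150,100),(36,255,255));y[(230 if 'top' in f else 275):]=0;y[:180]=0
  n,l,st,ce=cv2.connectedComponentsWithStats(y)
  print(f,[(st[i].tolist(),ce[i].round(2).tolist()) for i in range(1,n) if st[i,4]>5 and st[i,0]<210])
k=lambda f,r:cv2.resize(cv2.imread(f'pics/{f}.png')[r[1]:r[1]+60,r[0]:r[0]+70],(395,338),interpolation=cv2.INTER_CUBIC)[:298]
t=(123,170);s=(155,212)
cv2.imwrite('pics/c6.png',np.vstack([np.hstack([k('top0',t),k('top4',t)]),np.hstack([k('side0',s),k('side4',s)])]))
E
```

```text
clock: 17.73
tcp_pos: [536.5, 200.3, 91.1]
ee_rot: [-3.094, -0.543, -0.009]
force: [-8.2, -2.0, 17.0]
grip_width: -0.003
clock: 18.73
tcp_pos: [536.4, -52.4, 191.1]
ee_rot: [3.095, 0.537, 0.009]
force: [0.7, 0.5, 0.2]
grip_width: -0.006
side0 [([194, 218, 8, 10, 57], [198.0, 222.12]), ([170, 248, 10, 17, 109], [174.4, 256.34])]
side4 [([194, 218, 8, 7, 40], [197.9, 221.15]), ([170, 249, 10, 16, 106], [174.58, 256.44])]
top0 [([179, 188, 4, 8, 22], [180.41, 191.95]), ([132, 205, 6, 8, 32], [134.38, 208.47])]
top4 [([179, 188, 6, 9, 28], [180.86, 192.25]), ([132, 205, 5, 8, 28], [134.04, 208.36])]
```

View pics/c6.png

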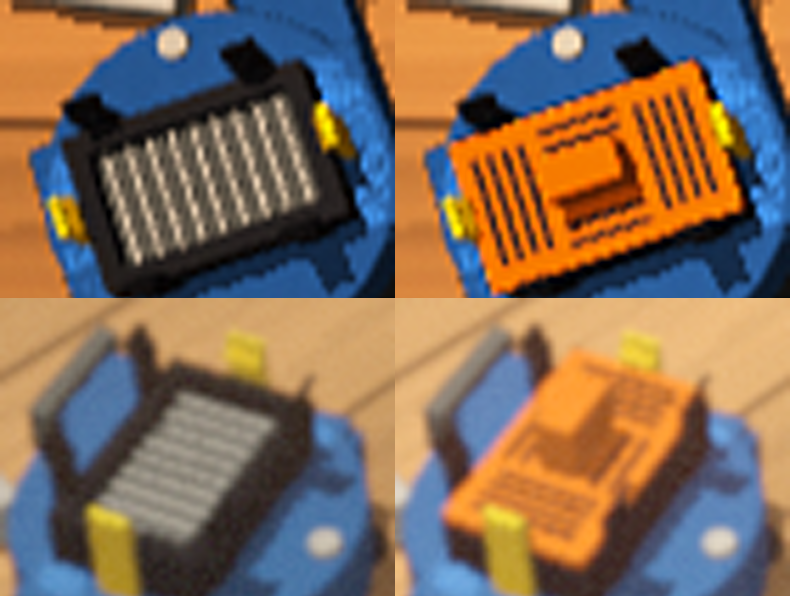

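The top view shows the orange plate on the collar between the hooks, left hook (134,208) and right hook (181,192). Hook A's outline differs slightly, so I'll compare its outer edge at subpixel level with the free, bent (side2) and present pictures.

```bash
python3 - <<'E'
from h import *
def yel(f): 
  a=cv2.imread(f'pics/{f}.png').astype(float);return (a[:,:,2]+a[:,:,1])/2-a[:,:,0]
for f in('top0','top4'):
  y=yel(f); print(f,'A rows204-212 cols129-139\n',y[204:213,129:140].astype(int))
for f in('top0','top4'):
  y=yel(f); print(f,'B\n',y[187:197,176:187].astype(int))
for f in('side0','side2','side3','side4'):
  y=yel(f); print(f,'A rows246-254\n',y[246:255,168:181].astype(int))
E
```

```text
top0 A rows204-212 cols129-139
 [[ 105  -80 -112  -30  -57  -54  -41  -55   -3    4    4]
 [ 114  -25   -3  154  102   93  107   -7    0    3    4]
 [ 114   25   68  221  170  160  165   84    6    0    3]
 [ 111   88  -33  214  198  116  160  138   30    1    2]
 [ 109  116  -94  118  228  151  160  160   43   -1    1]
 [ 101  109  -61   57  229  169  161  167  101    4    0]
 [  95  102  -12  -39  220  227  123  164  125   23    1]
 [  94  100   11 -104  130  210  101  128  110   34    2]
 [  94  100   43  -91  -26   32    0   54   90   69    7]]
top4 A rows204-212 cols129-139
 [[ 114  -86 -120  -34  -70    0  170  188  191   72   87]
 [ 121  -25   -3  160  105   85  178  155  190   99   36]
 [ 120   27   72  233  183  172  174  127  189  173    3]
 [ 119   95  -35  223  212  126  169  146  145  191   37]
 [ 115  125 -100  124  240  163  170  165  166  190   82]
 [ 109  116  -64   62  240  182  171  173  165  190  135]
 [ 103  109  -12  -42  233  238  135  173  136  189  186]
 [ 101  108   11 -111  138  225  109  136  124  146  190]
 [ 102  108   45  -97  -28   34    0   55   99  1
[... 2555 characters left out ...]
 143 105  75  71]
 [129 133 136 139 140 144 149 158 154 132 110 111  98]
 [ 82  96 114 125 134 132 130 139 132 125 121 141 142]
 [ 30  45  75 121 125 128 129 130 130 121 117 136 156]]
side4 A rows246-254
 [[154 146 129 117 114 123 126 115 112 111 116 110 109]
 [149 137 128 114 114 111 115 119 120 121 116 110 111]
 [135 119 118 134 133 133 117 108 109 110 118 124 123]
 [145 125 136 155 153 144 144 137 118 113 108 111 113]
 [153 149 149 155 163 168 165 161 144 129 127 108 112]
 [148 152 148 149 160 160 161 165 158 141 115 102 115]
 [122 132 134 132 144 138 146 155 149 132 111 113 112]
 [ 76  90 106 125 125 122 130 130 137 117 116 138 133]
 [ 30  42  71 112 128 126 127 125 125 113 119 132 146]]
```

In the top view, the pixels of both hooks' outer edges match the free state, so both are back upright. Pressed height was 91.1 mm at both ends, so the plate is level. Handing in.

```bash
python3 -c "from workcell import bot;print(bot.sign_off())"
```

```text
the job is handed in; nothing more can be done
None
```

The orange cover is back on the large blue blower and released. My last checks showed it level with both hooks upright. The hand-in gave no verdict.

- **Fitting:** I gripped the cover, held it level over the collar and felt my way down. The push peaked at 13 N on the ramps, fell to about 2 N, then rose hard on the rim.
- **Hook A:** hook B clicked first. Hook A still seemed bent when I reached the rim, so I let go and pressed the plate at each end with shut fingers. The highest upward force read was 18 N, taken at the end of moves only.
- **Last checks:**
    - Both plate ends stopped at 91.1 mm, which puts the underside about 85 mm above the blower's origin.
    - In the top view both hooks' outer edges matched the free-hook picture almost pixel for pixel.
    - The arm was clear of everything when I handed in.
- **Disagreements:** in the side view hook A's top still read about 1 pixel lower than when free. I put that down to the orange plate behind it and trusted the top view. My camera estimate of the blower's position was also about 1.5 mm off, which the collar's ears showed on the way down, and I corrected for it.
- **Bystanders:** I kept the path clear of the horseshoe, nail tin and hammer, and no unexpected forces showed. I did not re-measure their positions.

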